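Put the hole saws away on their plugs

ROBOT

A 6-joint arm with a two-finger parallel gripper is mounted at the origin on the work surface. World frame = base frame: x ahead of the robot, y to its left, z up, the work surface at z = 0. Lengths are in m, angles in rad, forces in N, time in s.
With the tool pointing down it reaches from about 0.35 to 0.725 m from the base axis. Payload 6 kg.
Tool frame: the origin (TCP) lies midway between the tips of the shut fingers; the grasp point (between the pads) lies 19 mm behind it; z points along the fingers, y is the line along which they close (so a half turn about z gives the same grasp; the last joint's range is limited). The gripper opens to 85 mm and grips with 20 to 120 N. Pads are 22 mm wide; open, the fingers measure 114 mm over their backs; the gripper's body (76 mm by 85 mm) begins 54 mm behind the grasp point. The pads swing forward as they close: fully open they stand 13 mm farther back than shut.
Start: joints at [-0.96, 0.04, 0.085, 0, -1.615, -0.334], TCP at [0.164, -0.577, 0.231] pointing down, gripper open.
Joint ranges: [-2.56, 2.56], [-1.29, 2.01], [-1.08, 1.49], [-3.29, 1.98], [-2.81, -0.18], [-2.99, 2.99]. Speed limits (rad/s): [2.57, 2.57, 3.01, 3.14, 3.14, 3.14].

INTERFACE

Orientations are given as a 3x3 rotation matrix whose columns are the frame's x, y, z axes.
In Python, from bench import sensors, eyes, bot gives the robot as it stands. The module is installed in compiled form; this text tells all that it offers.
- The arm moves only by the shell command python3 -m creep 'ROWS'. ROWS is JSON, a list of rows, each a list of 3 entries, a list of its own where there are three numbers: the shift along the world's x, y, z in mm, then the turn about the world's z in degrees, then the opening, from -1 (shut) to 1 (fully open). A call has 1 to 5 rows; each row is the pose to reach, as a shift and turn from the pose commanded when the call began; what a row does not reach only later rows make up. A row lasts 1/12 s, in which the tool goes at most 41.7 mm and 7.16 degrees, less where a joint would pass 70% of its speed; a pose out of reach is approached as far as the arm can. A call with a gripper value outside its range is refused whole. The fingers move at their own pace and stop on an object; the grip force is fixed at half the most. Time passes only in rows, so rows that repeat a pose let the fingers close. It gives the time, the measured TCP pose, the force, the opening and the grip force at its end, in the units of the state.
- sensors.observe(): the state, without advancing time (a new reading comes with each control period).
- eyes.read_camera(name): name is "side" or "top" or "wrist"; returns a dict with "img" (480x640x3 uint8, red, green, blue), "depth" (480x640 float32, m along the optical axis (not along the pixel's ray), 0 where there is no reading), "fx", "fy", "cx", "cy" (pixels), "xyz" and "attitude" of the camera in the world; the wrist camera has in their place "tool_from_camera" (4x4, takes a point from camera to tool coordinates, whose origin is the TCP and whose axes are the flange's). Camera axes: x right, y up, looking along -z (the intrinsics and any distortion apply to the point x, -y, -z); pixel columns grow to the right and rows downward; lengths in m; the calibration is good to about 2 mm. The wrist camera is an equidistant fisheye: a pixel r from the principal point sees the ray r / f radians off the axis. A picture is of the moment at which its call begins: read the wrist's pose just before it.
- bot.hand_in(): hands the job in; it is judged then, once.
The state is a dict: "time": time; "q": joint angles; "joint_vel": joint speeds; "joint_torque": joint torques, N m; "tool_pos": TCP position; "tcp_rot": TCP orientation; "contact_force": force on the tool from outside, world axes, zero at the start; "moment": the same for the moment, N m; "gripper_width": finger opening in m; "grip_force": force on a finger pad.
Only numpy, scipy, OpenCV 4.12 (cv2) and the standard library are available. Lean on these libraries where they do the work, as an engineer would, in place of code of your own. Each camera call takes 0.05 s, during which the arm holds its last target. There are 200 camera calls.

TASK

The boring is done: put the four hole saws away in the wooden tray, each one mouth-down over the plug that matches its size (smallest saw on the smallest plug, and so on up), sitting flat on the tray floor. Lower them on rather than dropping them, since the teeth chip. The pipe coupling and the little round tin are not hole saws: leave both standing where they are on the bench.

Things in the scene. Friction and masses are not known exactly. Their poses are not given: they have to be found in the camera images.
- saw29: Hole saw of 29 mm, the smallest of four: plain steel cup standing mouth-down on the bench, 29 mm outside, 44 mm tall, mouth 24 mm inside, 38 mm deep; flat closed top with a dark arbor hole (12.7 mm) in the middle, slots in the side, teeth round the lower rim. Loose, under 0.3 kg. Origin: centre of the toothed lower rim; z up.
- saw38: Hole saw of 38 mm, the second smallest of four: plain steel cup standing mouth-down on the bench, 38 mm outside, 44 mm tall, mouth 33 mm inside, 38 mm deep; flat closed top with a dark arbor hole (16 mm) in the middle, slots in the side, teeth round the lower rim. Loose, under 0.3 kg. Origin: centre of the toothed lower rim; z up.
- saw48: Hole saw of 48 mm, the second largest of four: plain steel cup standing mouth-down on the bench, 48 mm outside, 44 mm tall, mouth 43 mm inside, 38 mm deep; flat closed top with a dark arbor hole (16 mm) in the middle and two small dark pin holes beside it, slots in the side, teeth round the lower rim. Loose, under 0.3 kg. Origin: centre of the toothed lower rim; z up.
- saw60: Hole saw of 60 mm, the largest of four: plain steel cup standing mouth-down on the bench, 60 mm outside, 44 mm tall, mouth 55 mm inside, 38 mm deep; flat closed top with a dark arbor hole (16 mm) in the middle and two small dark pin holes beside it, slots in the side, teeth round the lower rim. Loose, under 0.3 kg. Origin: centre of the toothed lower rim; z up.
- plug29: Plug for the 29 mm saw, the smallest of four: dark turned wood, screwed to the tray floor, 18 mm across for its lowest 6 mm, tapering to 10 mm at its flat top, 20 mm tall. Origin: centre of its foot, 9 mm above the bench; z up. A seated saw's origin is there, within 3 mm sideways. The tray is a fixed square plywood board, 240 mm inside, floor 9 mm above the bench, wooden rim 12 mm thick and 22 mm above the bench.
- plug38: Plug for the 38 mm saw, the second smallest of four: dark turned wood, screwed to the tray floor, 27 mm across for its lowest 6 mm, tapering to 17 mm at its flat top, 20 mm tall. Origin: centre of its foot, 9 mm above the bench; z up. A seated saw's origin is there, within 3 mm sideways. The four plugs stand in one tray in a square of 104 mm pitch parallel to its rim, in any order.
- plug48: Plug for the 48 mm saw, the second largest of four: dark turned wood, screwed to the tray floor, 37 mm across for its lowest 6 mm, tapering to 27 mm at its flat top, 20 mm tall. Origin: centre of its foot, 9 mm above the bench; z up. A seated saw's origin is there, within 3 mm sideways. Plug and tray do not move.
- plug60: Plug for the 60 mm saw, the largest of four: dark turned wood, screwed to the tray floor, 49 mm across for its lowest 6 mm, tapering to 39 mm at its flat top, 20 mm tall. Origin: centre of its foot, 9 mm above the bench; z up. A seated saw's origin is there, within 3 mm sideways. Plug and tray do not move.
- coupling: Steel pipe coupling, not a hole saw: a tube open right through, with a thickened band at each end, outer diameter 43 mm, 42 mm tall, 34 mm bore, standing upright on the bench. Loose. Origin: centre of its lower end; z up. Stays where it is.
- tin: Small round closed tin, not a hole saw: smooth, plain lid without any hole, body 50 mm, lid 53 mm across, 42 mm tall, standing on the bench. Loose. Origin: centre of its underside; z up. Stays where it is.
Mind the look-alikes: they are no part of the job. What is shaped like the saw29 but turquoise is not meant. Leave any turquoise look-alike of the saw60 alone.

How it is judged:
At the end, for the whole second after the job is handed in: Each hole saw is over the plug of its own size, centred within 8 mm, upright within 5 degrees, its rim on the tray floor (within 4 mm), and at rest; the coupling and the tin stand upright within 20 mm of where they were (horizontal distance between saw29 and plug29 below 0.008 m and z of saw29 in the frame of plug29 below 0.004 m and angle between each of saw29, saw38, saw48, saw60, coupling, tin's own z axis and vertical below 0.09 rad and linear speed of each of saw29, saw38, saw48, saw60, coupling, tin below 0.02 m/s and angular speed of each of saw29, saw38, saw48, saw60 below 0.2 rad/s and horizontal distance between saw38 and plug38 below 0.008 m and z of saw38 in the frame of plug38 below 0.004 m and horizontal distance between saw48 and plug48 below 0.008 m and z of saw48 in the frame of plug48 below 0.004 m and horizontal distance between saw60 and plug60 below 0.008 m and z of saw60 in the frame of plug60 below 0.004 m and distance of each of coupling, tin from where it was at the start of the episode below 0.02 m); the robot touches nothing.
It fails at once if a hole saw is dropped: it falls free by more than about 18 mm (0.6 m/s) onto the tray or bench ((height (world z) of saw29 below 0.03 m and linear speed of saw29 above 0.6 m/s and contact force between the fingers and saw29 below 0.1 N) or (height (world z) of saw38 below 0.03 m and linear speed of saw38 above 0.6 m/s and contact force between the fingers and saw38 below 0.1 N) or (height (world z) of saw48 below 0.03 m and linear speed of saw48 above 0.6 m/s and contact force between the fingers and saw48 below 0.1 N) or (height (world z) of saw60 below 0.03 m and linear speed of saw60 above 0.6 m/s and contact force between the fingers and saw60 below 0.1 N)).
It fails at once if the coupling is lifted, pushed more than 25 mm or knocked over (distance of coupling from where it was at the start of the episode above 0.025 m or angle between coupling's own z axis and vertical above 0.35 rad).
It fails at once if the tin is lifted, pushed more than 25 mm or knocked over (distance of tin from where it was at the start of the episode above 0.025 m or angle between tin's own z axis and vertical above 0.35 rad).
It also fails if it takes over 102 s, if anything falls off the work surface, if the arm or the gripper's body presses on something with over 40 N, if the wrist force passes 120 N, or if a joint passes its speed limit or range.

## Working session

There is one attempt and no reset: what is moved stays moved. The work goes in short steps, Python scripts to look and compute and a shell command to move; the robot and the scene stay as the last step left them, time stands still between calls to the robot, and variables do not carry over. Pictures are saved under pics/ and viewed, at most 14 in all, crops included, and the job is handed in when it is done.

```bash
mkdir -p pics
cat > h.py <<'E'
import numpy as np, cv2
from bench import sensors, eyes, bot
def grab(n):
    c=eyes.read_camera(n); np.savez('pics/'+n+'.npz',**c); return c
def load(n): return dict(np.load('pics/'+n+'.npz'))
def pt(c,u,v,z=None):
    """world point of pixel: by depth, or at plane z"""
    R=np.array(c['attitude']);t=np.array(c['xyz'])
    d=R@np.array([(u-c['cx'])/c['fx'],-(v-c['cy'])/c['fy'],-1.0])
    s=c['depth'][int(round(v)),int(round(u))] if z is None else (z-t[2])/d[2]
    return t+s*d
E
python3 - <<'E'
from h import *
for n in('top','side'):
    c=grab(n); cv2.imwrite(f'pics/{n}0.png',c['img'][:,:,::-1]); print(n,c['xyz'],np.round(c['attitude'],3).tolist(),c['fx'],c['cx'],c['cy'],[k for k in c])
s=sensors.observe();print(s['time'],s['tool_pos'],np.round(s['tcp_rot'],3).tolist(),s['gripper_width'])
E
```

```text
top [ 0.3199614  -0.03059198  1.11395718] [[0.082, 0.973, -0.215], [-0.997, 0.079, -0.023], [-0.005, 0.216, 0.976]] 515.889645170444 317.9721173328473 232.93915127711526 ['img', 'depth', 'fx', 'fy', 'cx', 'cy', 'xyz', 'attitude']
side [0.42005764 0.66930744 0.57349963] [[-0.99, 0.078, -0.114], [-0.138, -0.598, 0.79], [-0.006, 0.798, 0.603]] 503.1410210116916 316.8188846920003 233.45226238170932 ['img', 'depth', 'fx', 'fy', 'cx', 'cy', 'xyz', 'attitude']
0.1 [ 0.16395179 -0.57683164  0.2303571 ] [[-0.962, -0.273, -0.001], [-0.273, 0.962, 0.002], [0.0, 0.002, -1.0]] 0.08548697933224149
```

View pics/top0.png

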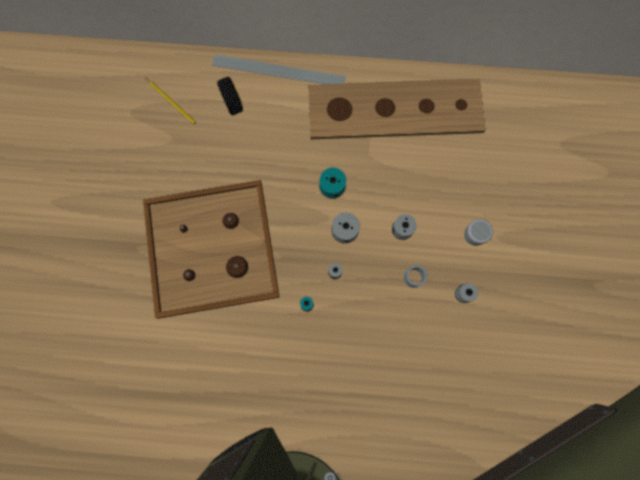

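View pics/side0.png

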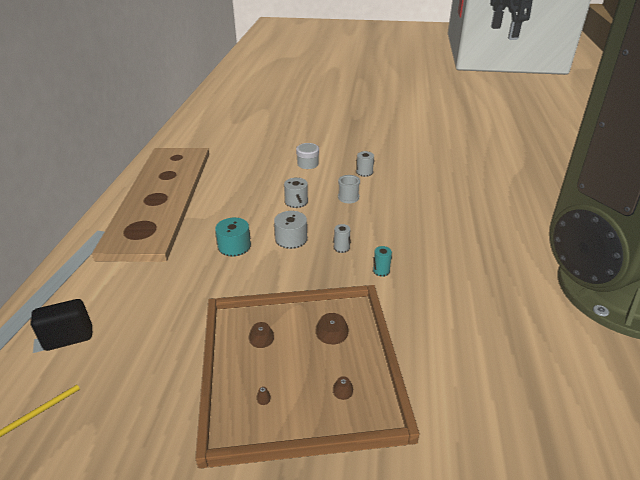

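Run:
```python
from h import *
from scipy import ndimage as nd
for n in('top','side'):
    c=load(n);H,W=c['depth'].shape;R=c['attitude'];u,v=np.meshgrid(np.arange(W),np.arange(H))
    d=np.stack([(u-c['cx'])/c['fx'],-(v-c['cy'])/c['fy'],-np.ones_like(u,float)],-1)*c['depth'][...,None]
    P=d@R.T+c['xyz'];ok=(c['depth']>0)&(P[...,0]>.3)&(P[...,0]<.7)&(abs(P[...,1])<.45)
    for nm,lo,hi in(('tall',.038,.05),('plug',.021,.033)):
        L,k=nd.label(ok&(P[...,2]>lo)&(P[...,2]<hi))
        for i in range(1,k+1):
            m=L==i
            if m.sum()<12: continue
            Q=P[m];cc,r=cv2.minEnclosingCircle(Q[:,:2].astype(np.float32))
            print(n,nm,'pix',np.round([u[m].mean(),v[m].mean()]),'n',m.sum(),'mean',np.round(Q.mean(0)*1000,1),'circ',np.round(np.array(cc)*1000,1),round(r*2000,1),'zmed',round(np.median(Q[:,2])*1000,1))
im=load('top')['img'][150:330,130:510]
cv2.imwrite('pics/top0z.png',cv2.resize(im[:,:,::-1],(800,379),interpolation=cv2.INTER_CUBIC))
```

```text
top tall pix [332. 181.] n 535 mean [674.3 -26.3  45. ] circ [676.4 -26.4] 60.2 zmed 45.1
top tall pix [345. 225.] n 606 mean [576.9 -61.6  44.9] circ [577.3 -61.6] 59.9 zmed 45.0
top tall pix [404. 224.] n 391 mean [ 589.  -187.5   45. ] circ [ 589.5 -187.8] 48.7 zmed 45.1
top tall pix [479. 230.] n 464 mean [ 589.4 -347.4   42.8] circ [ 590.2 -347.5] 53.5 zmed 42.8
top tall pix [335. 269.] n 150 mean [481.  -46.8  45.1] circ [481.5 -46.8] 28.5 zmed 45.1
top tall pix [416. 275.] n 168 mean [ 484.2 -217.3   42.3] circ [ 483.3 -217.6] 46.0 zmed 42.1
top tall pix [468. 291.] n 265 mean [ 457.4 -325.    44.6] circ [ 458.  -325.3] 39.2 zmed 44.5
top tall pix [306. 302.] n 153 mean [407.5   7.9  45.2] circ [407.8   8.3] 29.1 zmed 45.1
top plug pix [208. 249.] n 2183 mean [507.2 228.4  23.7] circ [512.7 227.4] 368.9 zmed 23.6
top plug pix [331. 194.] n 28 mean [649.6 -26.6  26. ] circ [652.8 -25.3] 33.5 zmed 25.9
top plug pix [230. 219.] n 164 mean [574.6 188.4  28.3] circ [575.2 189. ] 34.9 zmed 29.2
top plug pix [182. 227.] n 37 mean [549.4 289.6  27.3] circ [550.  290.7] 15.9 zmed 27.2

[... 4584 characters left out ...]
.] n 192 mean [614.9 322.   22. ] circ [613.8 321.6] 45.3 zmed 21.9
side plug pix [201. 443.] n 228 mean [602.6 368.4  22. ] circ [604.6 365.5] 45.2 zmed 21.9
side plug pix [393. 433.] n 152 mean [379.8 325.   22.1] circ [378.9 323.6] 33.3 zmed 22.0
side plug pix [352. 437.] n 337 mean [427.4 337.3  22. ] circ [428.  336.5] 68.8 zmed 21.9
side plug pix [308. 442.] n 225 mean [478.6 350.7  21.9] circ [478.1 353.1] 47.0 zmed 21.8
side plug pix [267. 446.] n 228 mean [524.5 362.1  22. ] circ [525.1 361.2] 52.6 zmed 21.9
side plug pix [239. 451.] n 56 mean [555.8 371.8  21.8] circ [558.  371.5] 19.7 zmed 21.7
side plug pix [219. 452.] n 149 mean [579. 376.  22.] circ [577.9 376.8] 32.3 zmed 21.9
```

View pics/top0z.png

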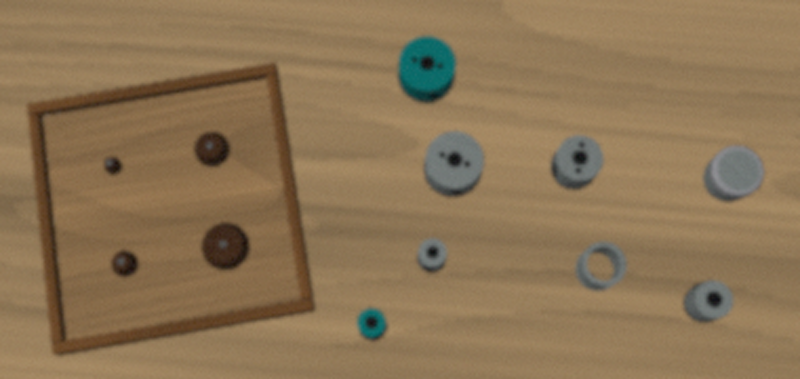

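Grey with arbor holes: saw60 (346,227), saw48 (404,226), saw29 (335,271) and saw38 (467,292). The enlarged crop confirms them. The tin at (479,232) has no hole, the coupling at (416,276) is an open ring, and the turquoise look-alikes are at (333,182) and (307,303). The plugs are 29 at (183,228), 48 at (231,220), 38 at (189,274) and 60 at (236,266). The tool is already parallel to the tray, so I'll go to hover over saw38.

```bash
python3 -m creep '[[[146,126,-55],0,1],[[146,126,-55],0,1],[[146,126,-55],0,1],[[146,126,-55],0,1],[[146,126,-55],0,1]]'; python3 -m creep '[[[146,126,-55],0,1],[[146,126,-55],0,1],[[146,126,-55],0,1],[[146,126,-55],0,1],[[146,126,-55],0,1]]'
cat >> h.py <<'E'
def wpts(c,s):
    """world points of all wrist pixels by depth (equidistant fisheye)"""
    H,W=c['depth'].shape;u,v=np.meshgrid(np.arange(W),np.arange(H))
    x=(u-c['cx'])/c['fx'];y=(v-c['cy'])/c['fy'];r=np.hypot(x,y)+1e-9
    k=np.tan(np.minimum(r,1.45))/r
    d=np.stack([x*k,-y*k,-np.ones_like(x)],-1)*c['depth'][...,None]
    T=np.array(c['tool_from_camera']);p=d@T[:3,:3].T+T[:3,3]
    P=p@np.array(s['tcp_rot']).T+np.array(s['tool_pos']);P[(c['depth']<=0)|(r>1.4)]=np.nan
    return P
def wblobs(lo,hi,tag,minn=60):
    from scipy import ndimage as nd
    s=sensors.observe();c=grab('wrist');P=wpts(c,s)
    cv2.imwrite(f'pics/{tag}.png',c['img'][:,:,::-1])
    print('tcp',np.round(np.array(s['tool_pos'])*1000,1),'t',s['time'])
    L,k=nd.label(np.nan_to_num((P[...,2]>lo)&(P[...,2]<hi)))
    for i in range(1,k+1):
        m=L==i
        if m.sum()<minn: continue
        Q=P[m];cc,r=cv2.minEnclosingCircle(Q[:,:2].astype(np.float32));v,u=np.nonzero(m)
        print('pix',int(u.mean()),int(v.mean()),'n',m.sum(),'circ',np.round(np.array(cc)*1000,1),'d',round(r*2000,1),'z',round(np.median(Q[:,2])*1000,1))
E
python3 -c "
from h import *
wblobs(.038,.05,'w1')"
```

```text
time: 0.52
tool_pos: [0.3113, -0.449, 0.1749]
tcp_rot: [[-0.962, -0.274, -0.0], [-0.274, 0.962, 0.001], [0.0, 0.001, -1.0]]
contact_force: [1.1, -0.5, 0.2]
gripper_width: 0.0852
grip_force: 0.0
time: 0.93
tool_pos: [0.4573, -0.3228, 0.12]
tcp_rot: [[-0.962, -0.274, -0.001], [-0.274, 0.962, 0.001], [0.0, 0.001, -1.0]]
contact_force: [0.5, -1.0, 0.2]
gripper_width: 0.0851
grip_force: 0.0
tcp [ 457.3 -322.8  120. ] t 0.9333
pix 303 248 n 2838 circ [ 455.2 -328. ] d 38.6 z 43.6
pix 453 306 n 496 circ [ 476.1 -218.2] d 43.5 z 41.2
pix 414 322 n 103 circ [ 486.3 -238.5] d 22.0 z 40.9
pix 593 351 n 520 circ [479.1 -48.8] d 31.9 z 43.2
pix 229 393 n 2292 circ [ 586.8 -351. ] d 52.7 z 41.7
pix 509 445 n 84 circ [593.6 -80.8] d 32.4 z 43.2
```

View pics/w1.png

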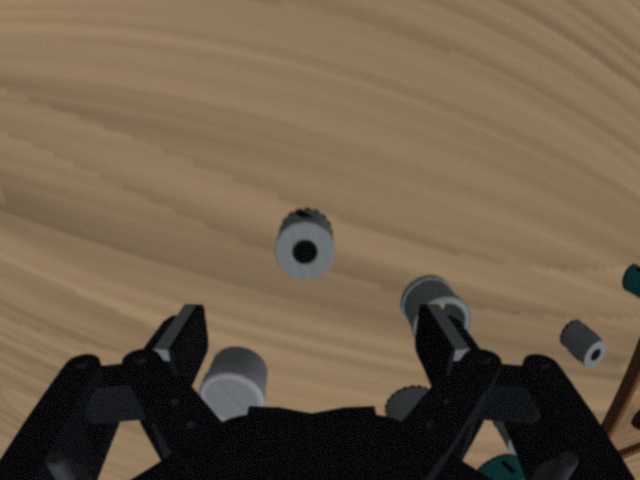

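The wrist view shows saw38 at (303,248) between the fingers with its arbor hole visible; the coupling at (435,300) and the tin at (235,390) are clear of them. Descending and gripping.

```bash
python3 -m creep '[[[-1,-3,-40],0,1],[[-1,-3,-75],0,1],[[-1,-3,-100],0,1],[[-1,-3,-115],0,1],[[-1,-3,-115],0,1]]' | grep -E 'pos|force'; python3 -m creep '[[[0,0,0],0,-1],[[0,0,0],0,-1],[[0,0,0],0,-1],[[0,0,0],0,-1],[[0,0,0],0,-1]]'; python3 -m creep '[[[0,0,0],0,-1],[[0,0,0],0,-1],[[0,0,0],0,-1],[[0,0,15],0,-1],[[0,0,40],0,-1]]'
```

```text
tool_pos: [0.4521, -0.3268, 0.0013]
contact_force: [-0.4, 0.2, -0.5]
grip_force: 0.0
time: 1.82
tool_pos: [0.456, -0.3287, 0.0083]
tcp_rot: [[-0.962, -0.273, 0.003], [-0.273, 0.962, -0.001], [-0.002, -0.002, -1.0]]
contact_force: [-1.1, 1.8, 5.4]
gripper_width: 0.0372
grip_force: 60.1
time: 2.23
tool_pos: [0.4531, -0.327, 0.0437]
tcp_rot: [[-0.962, -0.273, -0.005], [-0.273, 0.962, 0.003], [0.004, 0.004, -1.0]]
contact_force: [0.1, -0.2, -0.8]
gripper_width: 0.0372
grip_force: 60.3
```

```bash
python3 -m creep '[[[0,0,25],0,-1],[[0,25,45],0,-1],[[0,65,45],0,-1],[[-2,105,45],0,-1],[[-2,145,45],0,-1]]' | grep -E 'pos|force'; python3 -m creep '[[[0,40,0],0,-1],[[0,80,0],0,-1],[[0,120,0],0,-1],[[0,160,0],0,-1],[[-2,200,0],0,-1]]' | grep -E 'pos|force'; python3 -m creep '[[[0,40,0],0,-1],[[0,80,0],0,-1],[[0,120,0],0,-1],[[0,160,0],0,-1],[[-2,200,0],0,-1]]' | grep -E 'pos|force'; python3 -m creep '[[[0,25,0],0,-1],[[-2,40,0],0,-1],[[-2,48,0],0,-1],[[-2,48,0],0,-1],[[-2,48,0],0,-1]]'
python3 -c "
from h import *
wblobs(.0235,.032,'w2',25)
c=grab('side');cv2.imwrite('pics/s2.png',c['img'][200:470,180:440,::-1].repeat(2,0).repeat(2,1))"
```

```text
tool_pos: [0.4525, -0.1818, 0.0915]
contact_force: [0.9, 0.4, -0.8]
grip_force: 60.4
tool_pos: [0.4506, 0.0188, 0.0916]
contact_force: [1.7, 0.4, -0.9]
grip_force: 60.4
tool_pos: [0.4485, 0.219, 0.0915]
contact_force: [1.3, -0.5, -0.7]
grip_force: 60.4
time: 3.9
tool_pos: [0.447, 0.2641, 0.0912]
tcp_rot: [[-0.962, -0.273, -0.0], [-0.273, 0.962, -0.0], [0.0, -0.0, -1.0]]
contact_force: [-0.1, 0.7, -1.0]
gripper_width: 0.0373
grip_force: 60.4
tcp [447.  264.1  91.2] t 3.9
pix 0 111 n 43 circ [403.   18.8] d 14.9 z 25.1
pix 146 254 n 2941 circ [472.3 163.1] d 43.2 z 28.5
pix 309 254 n 566 circ [446.4 263. ] d 20.8 z 28.1
pix 0 395 n 26 circ [678.7   0.8] d 19.6 z 25.7
pix 154 394 n 28 circ [580.9 180.9] d 9.3 z 29.1
pix 306 400 n 99 circ [547.5 289. ] d 11.6 z 28.8
```

View pics/w2.png

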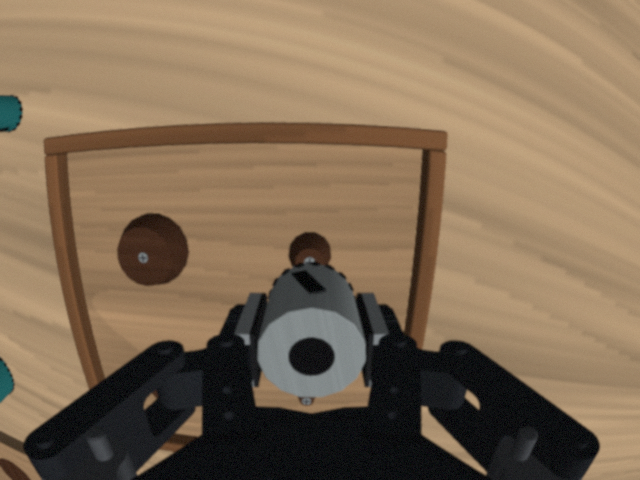

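The wrist view shows saw38 held upright with plug38 at (310,250) directly below it, plug60 at (150,250). Measured positions agree within 2 mm. Lowering.

```bash
python3 -m creep '[[[0,0,-30],0,-1],[[0,0,-50],0,-1],[[0,0,-60],0,-1],[[0,0,-64],0,-1],[[0,0,-66],0,-1]]' | grep -E 'pos|force';  python3 -m creep '[[[0,0,-2],0,-1],[[0,0,-4],0,-1],[[0,0,-5],0,-1],[[0,0,-6],0,-1],[[0,0,-6],0,-1]]' | grep -E 'pos|force'; python3 -m creep '[[[0,0,-1],0,-1],[[0,0,-1],0,-1],[[0,0,-2],0,-1],[[0,0,-2],0,-1],[[0,0,-2],0,-1]]' | grep -E 'pos|force'
```

```text
tool_pos: [0.4473, 0.2642, 0.0254]
contact_force: [0.3, -0.1, -0.6]
grip_force: 60.4
tool_pos: [0.447, 0.265, 0.0195]
contact_force: [-0.6, 0.5, -0.6]
grip_force: 60.4
tool_pos: [0.4471, 0.265, 0.0174]
contact_force: [0.7, 0.4, -0.3]
grip_force: 60.5
```

```bash
for i in 1; do python3 -m creep '[[[0,0,-1],0,-1],[[0,0,-1],0,-1],[[0,0,-2],0,-1],[[0,0,-2],0,-1],[[0,0,-2],0,-1]]' | grep -E 'pos|force'; done; python3 -m creep '[[[0,0,-1],0,-1],[[0,0,-1],0,-1],[[0,0,-2],0,-1],[[0,0,-2],0,-1],[[0,0,-2],0,-1]]' | grep -E 'pos|force'
```

```text
tool_pos: [0.4472, 0.265, 0.0172]
contact_force: [-7.7, -2.4, 11.8]
grip_force: 61.6
tool_pos: [0.4473, 0.2651, 0.0171]
contact_force: [-12.7, -4.9, 21.3]
grip_force: 62.7
```

Contact came at TCP z 17.2, which matches the rim on the 9 mm floor given the 8.3 mm offset at grasp. Relieving the load, releasing and rising.

```bash
python3 -m creep '[[[0,0,3],0,-1],[[0,0,3],0,-1],[[0,0,3],0,0.3],[[0,0,3],0,0.3],[[0,0,3],0,0.3]]' | grep -E 'pos|force|width'; python3 -m creep '[[[0,0,0],0,0.5],[[0,0,10],0,0.5],[[0,0,40],0,0.5],[[0,0,75],0,1],[[0,0,75],0,1]]' | grep -E 'pos|force|width'
python3 -c "
from h import *
wblobs(.047,.058,'w3',25)
c=grab('side');cv2.imwrite('pics/s3.png',c['img'][200:470,180:440,::-1].repeat(2,0).repeat(2,1))"
```

```text
tool_pos: [0.4469, 0.2647, 0.0157]
contact_force: [0.9, -0.7, -0.0]
gripper_width: 0.0557
grip_force: 0.0
tool_pos: [0.4502, 0.2668, 0.0998]
contact_force: [0.6, 1.2, 0.9]
gripper_width: 0.0846
grip_force: 0.0
tcp [450.2 266.8  99.8] t 6.9167
pix 309 262 n 3626 circ [446.8 265.3] d 38.7 z 52.6
```

View pics/s3.png

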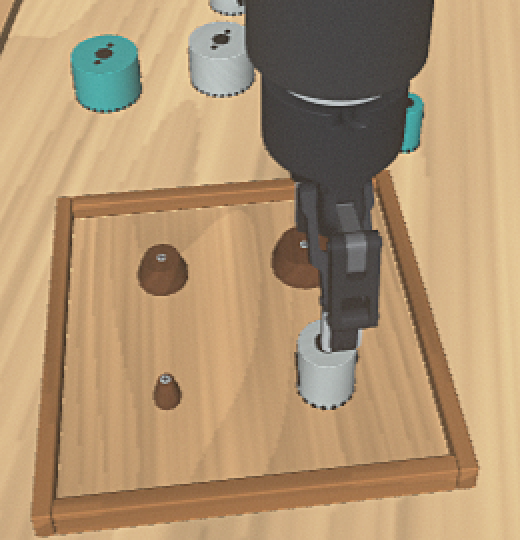

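The side crop shows saw38 sitting flat over its plug at (327,370), top at z 52.6 mm as expected. Next is saw29.

```bash
python3 -m creep '[[[4,-35,15],0,1],[[8,-75,25],0,1],[[12,-115,25],0,1],[[16,-155,25],0,1],[[20,-195,25],0,1]]' | grep -E 'pos|force'; python3 -m creep '[[[4,-40,0],0,1],[[9,-80,0],0,1],[[13,-108,0],0,1],[[13,-117,0],0,1],[[13,-117,0],0,1]]' | grep -E 'pos|force'; python3 -m creep '[[[0,0,0],0,1],[[0,0,0],0,1],[[0,0,0],0,1]]' | grep -E 'pos|force'
python3 -c "
from h import *
wblobs(.038,.05,'w4')"
```

```text
tool_pos: [0.4663, 0.0681, 0.1158]
contact_force: [0.5, -0.2, -1.1]
grip_force: 0.0
tool_pos: [0.4794, -0.0492, 0.1154]
contact_force: [-0.3, 0.4, 0.0]
grip_force: 0.0
tool_pos: [0.4799, -0.0461, 0.116]
contact_force: [0.7, -0.3, 0.3]
grip_force: 0.0
tcp [479.9 -46.1 116. ] t 8.1
pix 427 164 n 1724 circ [405.6   5.6] d 29.6 z 43.5
pix 69 190 n 1334 circ [ 481.7 -219.2] d 46.5 z 41.3
pix 306 253 n 1697 circ [479.1 -48.7] d 29.7 z 43.6
pix 634 310 n 233 circ [451.5 257.9] d 36.3 z 43.1
pix 93 331 n 2186 circ [ 586.8 -190.1] d 49.9 z 43.7
pix 251 368 n 4523 circ [575.2 -63.7] d 60.9 z 43.6
```

View pics/w4.png

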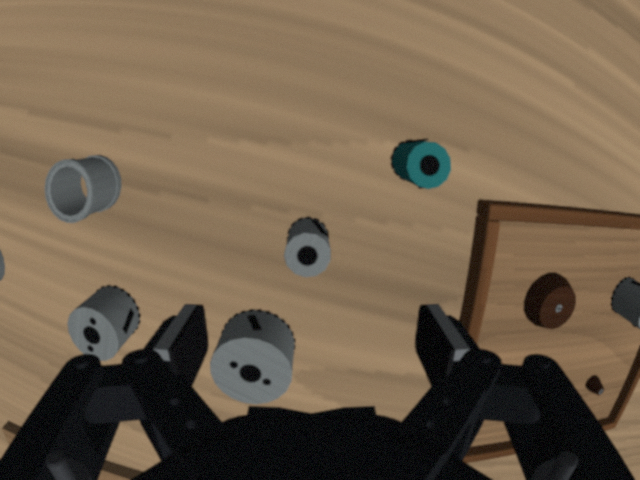

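The wrist view shows saw29 (grey) at (307,253) centred between the fingers, with turquoise (427,164) and saw60 (251,368) clear. Gripping.

```bash
python3 -m creep '[[[0,-1,-40],0,1],[[0,-1,-75],0,1],[[0,-1,-97],0,1],[[0,-1,-108],0,1],[[0,-1,-110],0,1]]' | grep -E 'pos|force'; python3 -m creep '[[[0,0,0],0,-1],[[0,0,0],0,-1],[[0,0,0],0,-1],[[0,0,0],0,-1],[[0,0,0],0,-1]]' | grep -E 'pos|force|width'; python3 -m creep '[[[0,0,0],0,-1],[[0,0,0],0,-1],[[0,0,0],0,-1],[[0,0,0],0,-1],[[0,0,0],0,-1]]' | grep -E 'pos|force|width'; python3 -m creep '[[[0,0,15],0,-1],[[0,0,40],0,-1],[[0,0,75],0,-1],[[0,0,95],0,-1],[[0,0,95],0,-1]]' | grep -E 'pos|force|width'
```

```text
tool_pos: [0.4786, -0.0478, 0.0041]
contact_force: [-0.5, -0.7, 0.1]
grip_force: 0.0
tool_pos: [0.4809, -0.048, 0.0077]
contact_force: [0.6, -0.2, 2.7]
gripper_width: 0.0277
grip_force: 59.0
tool_pos: [0.4809, -0.048, 0.0077]
contact_force: [-1.4, 0.2, 6.7]
gripper_width: 0.0279
grip_force: 59.2
tool_pos: [0.4825, -0.0481, 0.1068]
contact_force: [0.6, -0.0, -0.3]
gripper_width: 0.0282
grip_force: 59.1
```

```bash
python3 -m creep '[[[8,38,0],0,-1],[[16,77,0],0,-1],[[24,116,0],0,-1],[[32,155,0],0,-1],[[40,194,0],0,-1]]' | grep -E 'pos|force'; python3 -m creep '[[[8,38,0],0,-1],[[16,77,0],0,-1],[[24,116,0],0,-1],[[28,138,0],0,-1],[[28,144,0],0,-1]]' | grep -E 'pos|force'; python3 -m creep '[[[0,0,0],0,-1],[[0,0,0],0,-1],[[0,0,0],0,-1]]' | grep -E 'pos|force'
python3 -c "
from h import *
wblobs(.0235,.032,'w5',25)
wblobs(.047,.058,'w5',25)"
```

```text
tool_pos: [0.5197, 0.1477, 0.1008]
contact_force: [0.8, -0.5, 0.8]
grip_force: 59.2
tool_pos: [0.5476, 0.2929, 0.0994]
contact_force: [-0.7, -0.1, 0.2]
grip_force: 59.2
tool_pos: [0.5479, 0.2887, 0.1011]
contact_force: [-0.2, 0.6, 0.2]
grip_force: 59.2
tcp [547.9 288.7 101.1] t 10.9
pix 6 2 n 60 circ [418.4  10.1] d 12.9 z 28.0
pix 147 89 n 3122 circ [472.8 162.9] d 42.9 z 28.5
pix 153 250 n 1433 circ [572.9 189. ] d 31.0 z 28.4
pix 311 254 n 312 circ [547.9 288.8] d 12.8 z 28.4
tcp [548.  288.7 101.4] t 10.95
pix 320 76 n 4093 circ [446.7 265.3] d 38.3 z 52.5
```

View pics/w5.png

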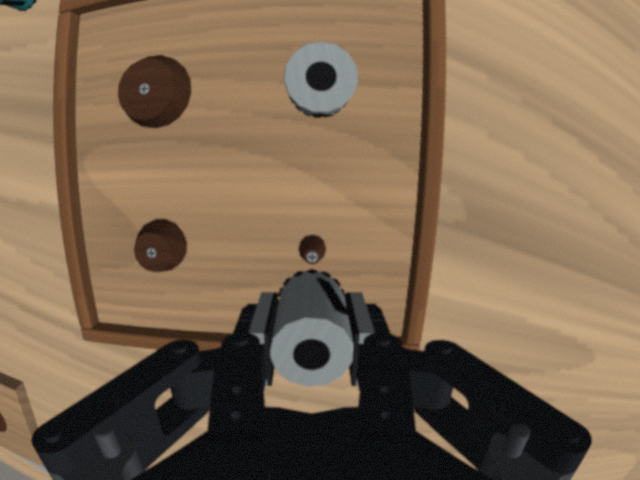

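The wrist view shows saw29 held and plug29 at (312,250) right below, measured at (548, 288.8). I'll nudge (+1,-1) and lower; expected contact is at TCP z 16.7.

```bash
python3 -m creep '[[[1,-1,-30],0,-1],[[1,-1,-55],0,-1],[[1,-1,-70],0,-1],[[1,-1,-76],0,-1],[[1,-1,-78],0,-1]]' | grep -E 'pos|force';  python3 -m creep '[[[0,0,-2],0,-1],[[0,0,-3],0,-1],[[0,0,-4],0,-1],[[0,0,-5],0,-1],[[0,0,-5],0,-1]]' | grep -E 'pos|force'; python3 -m creep '[[[0,0,-1],0,-1],[[0,0,-1],0,-1],[[0,0,-2],0,-1],[[0,0,-2],0,-1],[[0,0,-2],0,-1]]' | grep -E 'pos|force'
```

```text
tool_pos: [0.5487, 0.2877, 0.0224]
contact_force: [-0.2, -0.1, -0.5]
grip_force: 59.3
tool_pos: [0.5491, 0.2891, 0.0187]
contact_force: [0.4, -0.3, -0.5]
grip_force: 59.2
tool_pos: [0.5491, 0.289, 0.0167]
contact_force: [-0.4, 0.0, 3.0]
grip_force: 59.5
```

```bash
python3 -m creep '[[[0,0,-1],0,-1],[[0,0,-1],0,-1],[[0,0,0],0,0.2],[[0,0,0],0,0.2],[[0,0,0],0,0.2]]' | grep -E 'pos|force|width'; python3 -m creep '[[[0,0,0],0,0.3],[[0,0,10],0,0.3],[[0,0,40],0,0.5],[[0,0,80],0,1],[[0,0,100],0,1]]' | grep -E 'pos|force|width'; python3 -m creep '[[[0,0,0],0,1],[[0,0,0],0,1]]' | grep -E 'pos'
python3 -c "
from h import *
wblobs(.047,.058,'w6',25)"
```

```text
tool_pos: [0.5489, 0.2888, 0.0159]
contact_force: [-0.5, -0.6, -0.6]
gripper_width: 0.051
grip_force: 0.0
tool_pos: [0.5505, 0.2892, 0.1219]
contact_force: [1.6, 0.4, 2.6]
gripper_width: 0.0845
grip_force: 0.0
tool_pos: [0.5498, 0.2895, 0.119]
tcp [549.8 289.5 119. ] t 13.25
pix 319 77 n 3447 circ [446.8 265.2] d 38.2 z 52.6
pix 310 254 n 1796 circ [547.3 288.7] d 29.5 z 52.6
```

saw29 is seated: top at z 52.6 and centred at (547.3, 288.7). Next is saw48.

```bash
python3 -m creep '[[[3,-35,0],0,1],[[6,-75,0],0,1],[[9,-115,0],0,1],[[12,-155,0],0,1],[[15,-195,0],0,1]]' | grep -E 'pos'; python3 -m creep '[[[3,-40,0],0,1],[[6,-80,0],0,1],[[9,-120,0],0,1],[[12,-160,0],0,1],[[15,-195,0],0,1]]' | grep -E 'pos'; python3 -m creep '[[[3,-35,0],0,1],[[6,-65,0],0,1],[[9,-83,0],0,1],[[9,-88,0],0,1],[[9,-88,0],0,1]]' | grep -E 'pos'; python3 -m creep '[[[0,0,0],0,1],[[0,0,0],0,1],[[0,0,0],0,1]]' | grep -E 'pos'
python3 -c "
from h import *
wblobs(.038,.05,'w7')"
```

```text
tool_pos: [0.563, 0.0919, 0.1149]
tool_pos: [0.578, -0.1035, 0.115]
tool_pos: [0.5871, -0.1903, 0.1146]
tool_pos: [0.588, -0.1879, 0.1162]
tcp [ 588.  -187.9  116.2] t 14.8
pix 309 71 n 2045 circ [ 481.8 -219.4] d 45.2 z 41.3
pix 623 97 n 806 circ [405.5   5. ] d 30.5 z 43.2
pix 82 190 n 3574 circ [ 587.9 -350.9] d 54.3 z 41.7
pix 307 253 n 4563 circ [ 587.1 -190.3] d 48.4 z 43.6
pix 487 283 n 4869 circ [575.3 -64.2] d 60.9 z 43.5
```

View pics/w7.png

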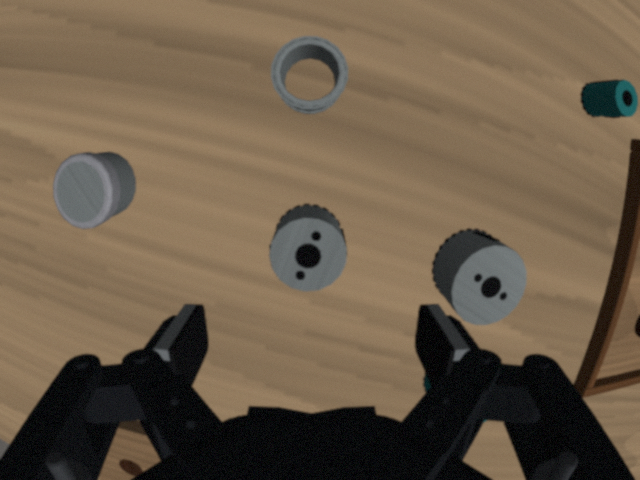

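The wrist view shows saw48, with its pin holes, at (308,253) centred, and saw60 (487,283), tin and coupling clear. Gripping.

```bash
python3 -m creep '[[[0,-1,-40],0,1],[[0,-1,-75],0,1],[[0,-1,-97],0,1],[[0,-1,-108],0,1],[[0,-1,-110],0,1]]' | grep -E 'pos|force'; python3 -m creep '[[[0,0,0],0,-1],[[0,0,0],0,-1],[[0,0,0],0,-1],[[0,0,0],0,-1],[[0,0,0],0,-1]]' | grep -E 'pos|force|width'; python3 -m creep '[[[0,0,0],0,-1],[[0,0,0],0,-1],[[0,0,0],0,-1]]' | grep -E 'pos|force|width'; python3 -m creep '[[[0,0,15],0,-1],[[0,0,40],0,-1],[[0,0,75],0,-1],[[0,0,95],0,-1],[[0,0,95],0,-1]]' | grep -E 'pos|force|width'
```

```text
tool_pos: [0.5865, -0.1894, 0.0037]
contact_force: [-0.0, 0.1, -0.2]
grip_force: 0.0
tool_pos: [0.5896, -0.1903, 0.009]
contact_force: [-0.3, 1.7, 7.0]
gripper_width: 0.047
grip_force: 62.1
tool_pos: [0.5896, -0.1903, 0.009]
contact_force: [-0.4, 1.5, 6.2]
gripper_width: 0.0469
grip_force: 62.1
tool_pos: [0.5907, -0.1909, 0.1083]
contact_force: [1.0, -0.5, -0.2]
gripper_width: 0.0471
grip_force: 62.0
```

```bash
python3 -m creep '[[[-1,38,0],0,-1],[[-3,77,0],0,-1],[[-4,116,0],0,-1],[[-6,155,0],0,-1],[[-7,194,0],0,-1]]' | grep -E 'pos|force'; python3 -m creep '[[[-2,40,0],0,-1],[[-4,80,0],0,-1],[[-5,120,0],0,-1],[[-6,160,0],0,-1],[[-7,185,0],0,-1]]' | grep -E 'pos|force'; python3 -m creep '[[[0,0,0],0,-1],[[0,0,0],0,-1],[[0,0,0],0,-1],[[0,0,0],0,-1]]' | grep -E 'pos|force'
python3 -c "
from h import *
wblobs(.0235,.032,'w8',25)
wblobs(.047,.058,'w8',25)"
```

```text
tool_pos: [0.5803, 0.0056, 0.1012]
contact_force: [0.9, -0.2, -1.0]
grip_force: 62.1
tool_pos: [0.5732, 0.1923, 0.101]
contact_force: [-0.1, -0.8, -1.4]
grip_force: 62.1
tool_pos: [0.574, 0.188, 0.1012]
contact_force: [-1.3, -0.1, -1.1]
grip_force: 62.1
tcp [574.  188.  101.2] t 17.5167
pix 315 83 n 3940 circ [472.9 162.2] d 42.9 z 28.4
pix 467 100 n 318 circ [448.1 261.5] d 38.9 z 27.7
pix 14 168 n 522 circ [575.6 -59.6] d 60.0 z 27.8
pix 312 241 n 632 circ [570.8 187.8] d 30.0 z 28.0
pix 459 248 n 263 circ [545.  284.5] d 28.7 z 27.9
pix 37 287 n 500 circ [671.3 -23.5] d 59.3 z 27.9
tcp [574.1 187.9 101.3] t 17.5667
pix 504 95 n 3075 circ [447.3 265.1] d 39.1 z 52.4
pix 483 270 n 1602 circ [547.7 288.1] d 30.1 z 52.5
```

View pics/w8.png

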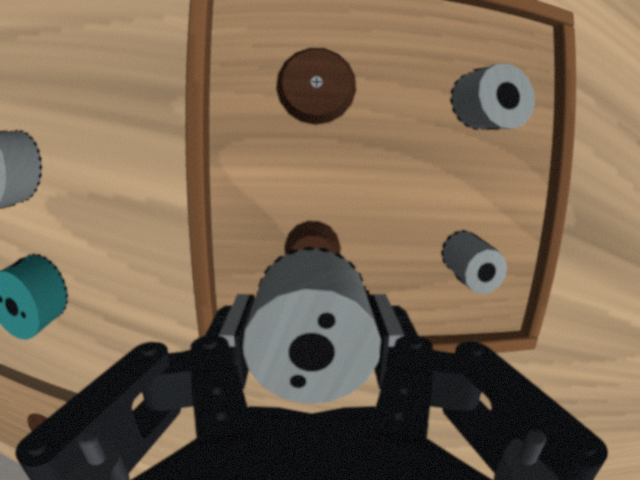

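saw48 is held over plug48, part-hidden at (312,240); saw38 and saw29 stand on their plugs, and plug60 is at (315,83) → (472.9,162.5). Lowering; contact expected at TCP z 18.

```bash
python3 -m creep '[[[0,0,-30],0,-1],[[0,0,-55],0,-1],[[0,0,-70],0,-1],[[0,0,-75],0,-1],[[0,0,-77],0,-1]]' | grep -E 'pos|force';  python3 -m creep '[[[0,0,-2],0,-1],[[0,0,-3],0,-1],[[0,0,-4],0,-1],[[0,0,-5],0,-1],[[0,0,-5],0,-1]]' | grep -E 'pos|force'; python3 -m creep '[[[0,0,-1],0,-1],[[0,0,-1],0,-1],[[0,0,-2],0,-1],[[0,0,-2],0,-1],[[0,0,-2],0,-1]]' | grep -E 'pos|force'
```

```text
tool_pos: [0.5738, 0.1879, 0.0235]
contact_force: [-0.3, -0.0, -1.4]
grip_force: 62.2
tool_pos: [0.5741, 0.189, 0.0196]
contact_force: [-0.7, -0.4, -0.2]
grip_force: 62.1
tool_pos: [0.5741, 0.1889, 0.018]
contact_force: [-3.3, -0.4, 5.0]
grip_force: 62.5
```

```bash
python3 -m creep '[[[0,0,-1],0,-1],[[0,0,-1],0,-1],[[0,0,1],0,0.45],[[0,0,1],0,0.45],[[0,0,1],0,0.45]]' | grep -E 'pos|force|width'; python3 -m creep '[[[0,0,0],0,0.5],[[0,0,10],0,0.5],[[0,0,40],0,0.6],[[0,0,80],0,1],[[0,0,100],0,1]]' | grep -E 'pos|force|width'; python3 -m creep '[[[0,0,0],0,1],[[0,0,0],0,1]]' | grep -E 'pos'
python3 -c "
from h import *
wblobs(.047,.058,'w9',25)"
```

```text
tool_pos: [0.5741, 0.1889, 0.0181]
contact_force: [0.5, -0.7, -0.6]
gripper_width: 0.062
grip_force: 0.0
tool_pos: [0.5755, 0.189, 0.1239]
contact_force: [1.4, -0.4, 1.9]
gripper_width: 0.085
grip_force: 0.0
tool_pos: [0.5749, 0.1894, 0.1209]
tcp [574.9 189.4 120.9] t 19.8667
pix 487 95 n 2674 circ [447.1 264.9] d 38.6 z 52.4
pix 310 252 n 4754 circ [572.2 188.8] d 48.6 z 52.6
pix 469 257 n 1416 circ [547.1 288.9] d 30.3 z 52.4
```

saw48 is seated: (572.2,188.8), top at z 52.6. Next is saw60.

```bash
python3 -m creep '[[[0,-35,0],0,1],[[0,-75,0],0,1],[[0,-115,0],0,1],[[0,-155,0],0,1],[[0,-195,0],0,1]]' | grep -E 'pos'; python3 -m creep '[[[1,-30,0],0,1],[[2,-50,0],0,1],[[2,-57,0],0,1],[[2,-57,0],0,1],[[2,-57,0],0,1]]' | grep -E 'pos';python3 -m creep '[[[0,0,0],0,1],[[0,0,0],0,1]]' | grep -E 'pos'
python3 -c "
from h import *
wblobs(.038,.05,'w10')"
```

```text
tool_pos: [0.5729, -0.0079, 0.117]
tool_pos: [0.5756, -0.0629, 0.1173]
tool_pos: [0.576, -0.0619, 0.118]
tcp [576.  -61.9 118. ] t 20.9167
pix 488 33 n 1405 circ [405.5   5.4] d 30.3 z 43.4
pix 116 54 n 1534 circ [ 482.1 -218.9] d 46.1 z 41.3
pix 308 251 n 7000 circ [575.3 -63.9] d 60.5 z 43.6
pix 584 318 n 541 circ [571.9 185.1] d 47.5 z 44.0
pix 317 383 n 3822 circ [674.2 -28.6] d 60.8 z 43.6
```

View pics/w10.png

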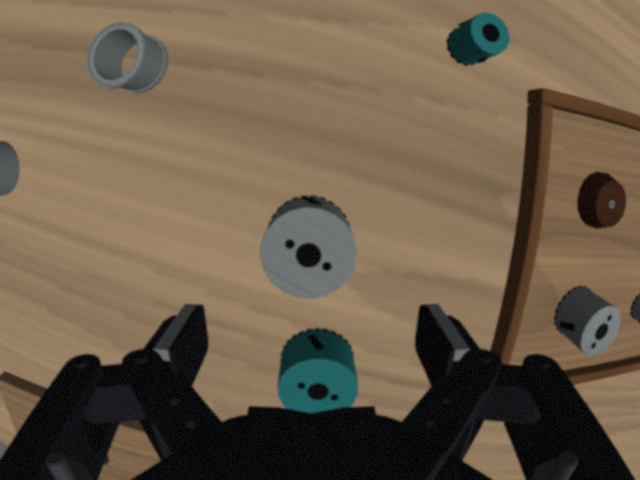

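The wrist view shows grey saw60 centred at (308,252), with the turquoise one behind it at (317,383) and clear of the fingers. Gripping.

```bash
python3 -m creep '[[[0,-1,-40],0,1],[[0,-1,-75],0,1],[[0,-1,-97],0,1],[[0,-1,-109],0,1],[[0,-1,-112],0,1]]' | grep -E 'pos|force'; python3 -m creep '[[[0,0,0],0,-1],[[0,0,0],0,-1],[[0,0,0],0,-1],[[0,0,0],0,-1],[[0,0,0],0,-1]]' | grep -E 'pos|force|width'; python3 -m creep '[[[0,0,0],0,-1],[[0,0,0],0,-1],[[0,0,0],0,-1]]' | grep -E 'pos|force|width'; python3 -m creep '[[[0,0,15],0,-1],[[0,0,40],0,-1],[[0,0,75],0,-1],[[0,0,95],0,-1],[[0,0,95],0,-1]]' | grep -E 'pos|force|width'
```

```text
tool_pos: [0.5746, -0.0637, 0.0038]
contact_force: [0.3, -0.2, -0.3]
grip_force: 0.0
tool_pos: [0.5777, -0.0639, 0.009]
contact_force: [-0.8, 1.2, 6.0]
gripper_width: 0.0594
grip_force: 65.2
tool_pos: [0.5777, -0.0639, 0.009]
contact_force: [-0.3, 2.3, 6.8]
gripper_width: 0.059
grip_force: 65.2
tool_pos: [0.5788, -0.0643, 0.1079]
contact_force: [0.6, -0.3, -0.8]
gripper_width: 0.0589
grip_force: 65.1
```

```bash
python3 -m creep '[[[-14,30,0],0,-1],[[-29,64,0],0,-1],[[-44,98,0],0,-1],[[-59,132,0],0,-1],[[-73,164,0],0,-1]]' | grep -E 'pos|force'; python3 -m creep '[[[-14,30,0],0,-1],[[-25,55,0],0,-1],[[-29,63,0],0,-1],[[-29,63,0],0,-1],[[-29,63,0],0,-1]]' | grep -E 'pos|force'; python3 -m creep '[[[0,0,0],0,-1],[[0,0,0],0,-1],[[0,0,0],0,-1],[[0,0,0],0,-1]]' | grep -E 'pos|force'
python3 -c "
from h import *
wblobs(.047,.058,'w11',25)"
```

```text
tool_pos: [0.5016, 0.1012, 0.1007]
contact_force: [0.8, 0.6, -2.2]
grip_force: 65.2
tool_pos: [0.4737, 0.1629, 0.101]
contact_force: [0.6, 0.5, -2.5]
grip_force: 65.3
tool_pos: [0.4742, 0.1621, 0.1011]
contact_force: [0.5, 0.4, -2.2]
grip_force: 65.3
tcp [474.2 162.1 101.1] t 23.6333
pix 486 269 n 2693 circ [446.5 265.5] d 39.9 z 52.5
pix 449 414 n 223 circ [553.6 289.8] d 21.9 z 52.7
```

View pics/w11.png

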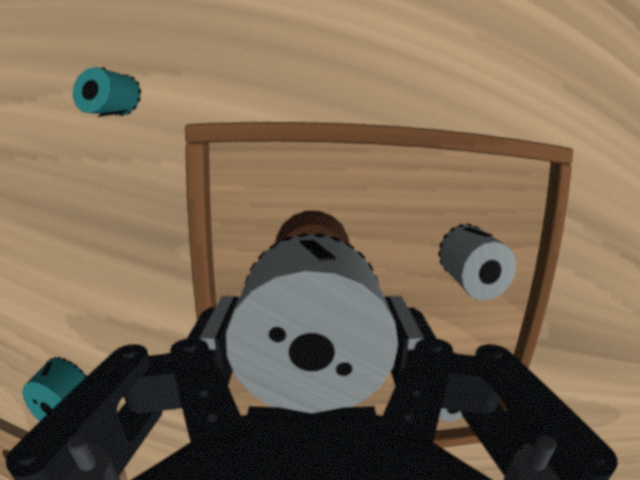

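saw60 is held upright over plug60 (part-hidden at (313,235)), and the neighbours are clear. Lowering.

```bash
python3 -m creep '[[[0,0,-30],0,-1],[[0,0,-55],0,-1],[[0,0,-70],0,-1],[[0,0,-75],0,-1],[[0,0,-77],0,-1]]' | grep -E 'pos|force';  python3 -m creep '[[[0,0,-2],0,-1],[[0,0,-3],0,-1],[[0,0,-4],0,-1],[[0,0,-5],0,-1],[[0,0,-5],0,-1]]' | grep -E 'pos|force'; python3 -m creep '[[[0,0,-1],0,-1],[[0,0,-1],0,-1],[[0,0,-2],0,-1],[[0,0,-2],0,-1],[[0,0,-2],0,-1]]' | grep -E 'pos|force'
```

```text
tool_pos: [0.4737, 0.1623, 0.0234]
contact_force: [-0.4, 0.8, -0.8]
grip_force: 65.3
tool_pos: [0.4742, 0.1631, 0.0197]
contact_force: [0.6, -0.8, -1.9]
grip_force: 65.3
tool_pos: [0.4741, 0.1629, 0.018]
contact_force: [-3.7, -0.7, 3.9]
grip_force: 65.7
```

```bash
python3 -m creep '[[[0,0,-1],0,-1],[[0,0,-1],0,-1],[[0,0,1],0,0.75],[[0,0,1],0,0.75],[[0,0,1],0,0.75]]' | grep -E 'pos|force|width'; python3 -m creep '[[[0,0,0],0,0.75],[[0,0,10],0,0.8],[[0,0,40],0,0.8],[[0,0,80],0,1],[[0,0,120],0,1]]' | grep -E 'pos|force|width'; python3 -m creep '[[[0,-30,20],0,1],[[0,-70,30],0,1],[[0,-110,30],0,1],[[0,-150,30],0,1],[[0,-170,30],0,1]]' | grep -E 'pos'; python3 -m creep '[[[0,0,0],0,1],[[0,0,0],0,1],[[0,0,0],0,1],[[0,0,0],0,1]]' | grep -E 'pos'
python3 -c "
from h import *
wblobs(.0235,.058,'w12',25)
c=grab('side');cv2.imwrite('pics/s12.png',cv2.resize(c['img'][130:470,180:440,::-1],None,fx=1.7,fy=1.7,interpolation=cv2.INTER_CUBIC))"
```

```text
tool_pos: [0.4742, 0.163, 0.0182]
contact_force: [0.4, -0.7, 0.4]
gripper_width: 0.0749
grip_force: 0.0
tool_pos: [0.4734, 0.1622, 0.1397]
contact_force: [1.6, 1.5, 0.7]
gripper_width: 0.0856
grip_force: 0.0
tool_pos: [0.4737, -0.0102, 0.1697]
tool_pos: [0.474, -0.0064, 0.1684]
tcp [474.   -6.4 168.4] t 26.5167
pix 352 149 n 1284 circ [405.6   5.7] d 32.5 z 43.5
pix 71 176 n 1571 circ [ 480.5 -219.4] d 47.6 z 39.6
pix 497 283 n 4056 circ [472.  162.3] d 61.9 z 52.2
pix 584 282 n 1452 circ [446.9 264.2] d 40.9 z 51.2
pix 561 364 n 225 circ [541.3 289.4] d 25.3 z 45.2
pix 232 401 n 1272 circ [665.3 -30.8] d 56.7 z 42.4
```

View pics/s12.png

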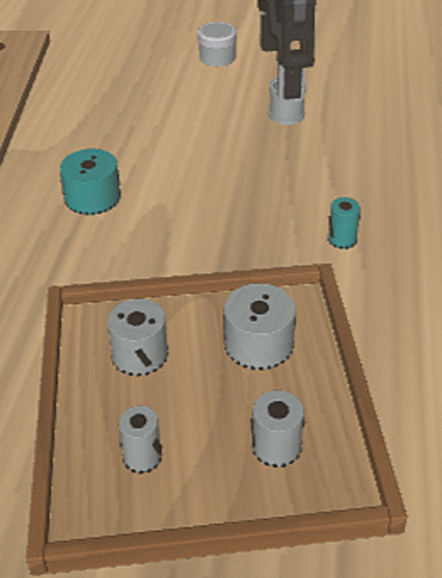

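All four saws sit flat in the tray: 48 at (138,335), 60 at (260,325), 29 at (139,440) and 38 at (277,428). The coupling and tin stand where they were, and the gripper is empty at z 168 mm. Handing in.

```bash
python3 -c "
from bench import bot
print(bot.hand_in())"
```

```text
the job is handed in; nothing more can be done
None
```

The job is handed in: my last pictures show all four hole saws flat over their matching plugs and the coupling and tin unmoved; the hand-in returned no verdict.

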